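# Start the hand nut on a wire-reel spindle and run it home

### The job

The hand nut is only resting on top of the spindle that carries the wire reel, and it will not go on if it is turned forward. Turn it backward (counter-clockwise from above) until it drops into the thread start, then turn it forward (clockwise) until its foot sits flush on the washer over the reel. Do not lift it off the spindle, and let go of it when it is home.

Things in the scene. Friction and masses are not known exactly. Their poses are not given: they have to be found in the camera images.
- reel_stand: Fixed reel stand: square grey base 130 x 130 x 14 mm, on it a blue wire reel (66 mm across) and a steel washer (58 mm across) whose top is 64 mm above the bench. From the washer rises a steel spindle, 38 mm across, 28 mm high, with a coarse two-start right-hand thread. Origin: on the spindle's axis at bench height; z up; x towards one of the thread's two entry slots.
- thread_entry (a point): Point on the spindle's axis 84 mm above the bench, where the nut's lugs rest at first. Entry slots lie at its +x and -x sides: the nut drops in when its x axis is parallel to this x axis (within 6 degrees). Turned backward (counter-clockwise), it is stopped by a shoulder about 8 degrees past that; turned forward on top of the thread, it is stopped by another after about 71 degrees.
- nut_grip (a point): Loose nut, 130 to 250 g: aluminium hub 58 mm across, 36 mm high, with an upright black grip bar on top, 80 mm long (x), 14 mm thick (y), 36 mm high. Point on the nut's axis, 21 mm above the hub's top, 15 mm below the bar's top. At the start it is 138 mm above the bench and the nut is turned 36 to 66 degrees clockwise from where it drops; fully home it is 121 mm above the bench.
- nut_foot (a point): Centre of the nut's open underside, 57 mm below nut_grip, same axes; two lugs inside lie under the bar's ends. Starts 17 mm above the washer; drops 12 mm at the entry if let loose or followed down. Turned clockwise from there it stays level for 15 degrees, then is drawn down 5 mm over the next 50 degrees to sit on the washer; it meets a firm stop about 71 degrees from the drop angle.
Not all that is in view belongs to the job. What is shaped like the part that bears nut_grip but green or yellow is not meant.

How it is judged:
On the way:
1. the nut has dropped into the thread start (its foot less than 8 mm above the washer) (z of nut_grip in the frame of reel_stand below 0.129 m), for 0.1 s.
At the end, for the whole second after the job is handed in: The nut's foot is within 2 mm of the washer, the nut is upright (within 3.4 degrees) and centred on the spindle (6 mm), and it is turned at least 46 degrees from the angle at which it drops, so that its lugs are held under the thread (z of nut_grip in the frame of reel_stand below 0.123 m and horizontal distance between nut_grip and reel_stand below 0.006 m and angle between the x axis of nut_grip and the x axis of reel_stand, either way round above 0.8 rad and angle between nut_grip's own z axis and vertical below 0.06 rad); the robot touches nothing.
It fails at once if the nut is lifted off the spindle (more than 15 mm above where it rested) (height (world z) of nut_grip above 0.153 m).
It also fails if it takes over 42 s, if anything falls off the work surface, if the arm or the gripper's body presses on something with over 40 N, if the wrist force passes 120 N, or if a joint passes its speed limit or range.

### The arm

A 7-joint arm with a two-finger parallel gripper is mounted at the origin on a cart in front of the work surface, level with it; the furniture and walls round the work are solid. World frame = base frame: x ahead of the robot, y to its left, z up, the work surface at z = 0. Lengths are in m, angles in rad, forces in N, time in s.
With the tool pointing down it reaches from about 0.425 to 0.925 m from the base axis. Payload 6.8 kg.
Tool frame: the origin (TCP) lies on the centre line of the jaws, within the pads' length; the fingertips stand 19 mm ahead of it and the grasp point (between the pads) is the TCP; z points along the fingers, y is the line along which they close (so a half turn about z gives the same grasp; the last joint's range is limited). The gripper opens to 85 mm and grips with 20 to 120 N. Pads are 22 mm wide; open, the fingers measure 114 mm over their backs; the gripper's body (76 mm by 85 mm) begins 54 mm behind the grasp point. The pads swing forward as they close: fully open they stand 13 mm farther back than shut.
Start: joints at [-1.31, 0.477, 0.022, 1.555, -0.011, 1.109, -0.083], TCP at [0.243, 0.63, 0.25] pointing down, gripper open.
Joint ranges: [-2.96, 2.96], [-0.34, 2.1], [-1.41, 1.46], [0.24, 2.44], [-1.37, 4.51], [0.17, 1.92], [-2.96, 2.96]. Speed limits (rad/s): [2.39, 2.39, 3.14, 3.14, 3.14, 3.14, 3.14].

### API

Orientations are given as a rotation vector (axis times angle).
In Python, from bench import r gives the robot as it stands. The module is installed in compiled form; this text tells all that it offers.
- The arm moves only by the tool arm_command, never from a script. Its argument "rows" is a list of rows, each an object of numbers: "fingers": the opening, from -1 (shut) to 1 (fully open); "x", "y", "z": the shift along the tool's x, y, z in m; "ax", "ay", "az": the turn, a rotation vector about the tool's x, y, z in degrees. In form: [{"fingers": .., "x": .., "y": .., "z": .., "ax": .., "ay": .., "az": ..}, ...]. A call has 1 to 10 rows; each row shifts and turns the commanded pose from where the row before left it, along the tool's axes as they then stand; what a row does not reach is not made up. A row lasts 1/12 s, in which the tool goes at most 41.7 mm and 7.16 degrees, less where a joint would pass 70% of its speed; a pose out of reach is approached as far as the arm can. A call is refused whole if a number of a shift passes 0.0417 or a number of a turn 7.16, either way. A call with a gripper value outside its range is refused whole. The fingers move at their own pace and stop on an object; "grip_force" is the grip in N (left out, the last holds). Time passes only in rows, so rows that do not move let the fingers close. It gives the time, the measured TCP pose, the force, the opening and the grip force at its end, in the units of the state.
- r.get_obs(): the state, without advancing time (a new reading comes with each control period).
- r.grab_frame(name): name is "side" or "top" or "wrist"; returns a dict with "frame" (480x640x3 uint8, red, green, blue), "depth" (480x640 float32, m along the optical axis (not along the pixel's ray), 0 where there is no reading), "K" (3x3 intrinsics, pixels), "world_from_camera" (4x4, takes a point from camera to world coordinates). Camera axes: x right, y down, z forward; pixel columns grow to the right and rows downward; lengths in m; the calibration is good to about 2 mm. The wrist camera is an equidistant fisheye: a pixel r from the principal point sees the ray r / f radians off the axis. A picture is of the moment at which its call begins.
- r.hand_in(): hands the job in; it is judged then, once.
The state is a dict: "clock": time; "joints": joint angles; "qvel": joint speeds; "tau": joint torques, N m; "tcp_pos": TCP position; "orientation": TCP orientation; "contact_force": force on the tool from outside, world axes, zero at the start; "moment": the same for the moment, N m; "grip_width": finger opening in m; "gripper_force": force on a finger pad.
Only numpy, scipy, OpenCV 4.12 (cv2) and the standard library are available. Lean on these libraries where they do the work, as an engineer would, in place of code of your own. Each camera call takes 0.05 s, during which the arm holds its last target. There are 200 camera calls.

## Working session

There is one attempt and no reset: what is moved stays moved. The work goes in short steps, Python scripts to look and compute and a tool call to move; the robot and the scene stay as the last step left them, time stands still between calls to the robot, and variables do not carry over. Pictures are saved under pics/ and viewed, at most 10 in all, crops included, and the job is handed in when it is done.

Besides the shell and the picture viewer there is one more tool, called after "Emit:" by a JSON object that holds its "fn" and its "kwargs", one argument or row to a line. arm_command: Moves the arm, as the interface text tells. Its arguments: {"type":"object","properties":{"rows":{"type":"array"},"grip_force":{"type":"number"}},"required":["rows"]}

```bash
mkdir -p pics; python3 - <<'E'
from bench import r
import cv2,numpy as np
o=r.get_obs();print(o)
ims=[]
for n in ["side","top"]:
    f=r.grab_frame(n);np.savez(n+".npz",**f);print(n,f["K"].tolist(),np.round(f["world_from_camera"],3).tolist())
    cv2.imwrite(f"pics/{n}0.png",f["frame"][:,:,::-1])
E
```

```text
{'clock': 0.0, 'joints': array([-1.31010579,  0.47778476,  0.02234164,  1.55644219, -0.01148266,
        1.10929774, -0.08310148]), 'qvel': array([ 0.00075647,  0.00024867, -0.00100354, -0.00166232, -0.00036305,
        0.00018892, -0.00033753]), 'tau': array([-4.58142003e-04, -5.96446145e+01,  1.60819240e+00, -2.81199700e+01,
        1.25498255e-02,  9.34605167e-03,  9.61676221e-06]), 'tcp_pos': array([0.24314678, 0.62909466, 0.24933992]), 'orientation': array([-5.75943385e-01, -3.08816141e+00,  2.81869506e-03]), 'contact_force': array([-1.04042221,  0.21047097,  0.11075276]), 'moment': array([-0.00232267, -0.02067841, -0.01028775]), 'gripper_force': 0.0, 'grip_width': 0.08554179324869848}
side [[473.3801187863906, 0.0, 323.84976644364974], [0.0, 473.3801187863906, 236.85847997881515], [0.0, 0.0, 1.0]] [[-0.796, -0.3, 0.526, 0.139], [-0.605, 0.429, -0.671, 0.548], [-0.024, -0.852, -0.523, 0.562], [0.0, 0.0, 0.0, 1.0]]
top [[475.31046821654013, 0.0, 320.6100717599896], [0.0, 475.31046821654013, 244.33782336492553], [0.0, 0.0, 1.0]] [[0.029, -0.994, 0.108, 0.47], [-0.999, -0.026, 0.029, -0.046], [-0.026, -0.109, -0.994, 0.959], [0.0, 0.0, 0.0, 1.0]]
```

View pics/side0.png

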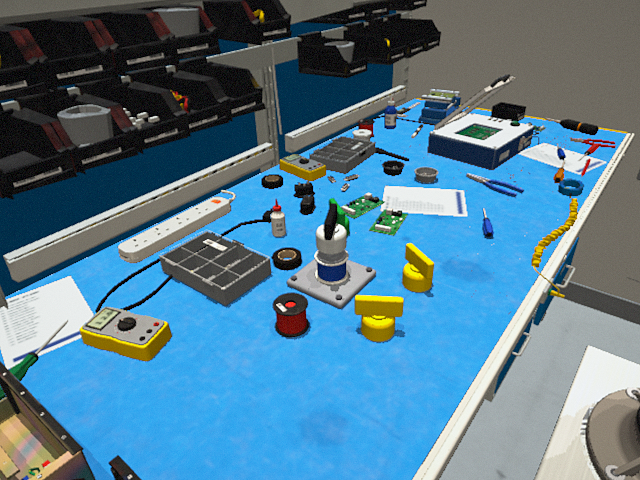

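View pics/top0.png

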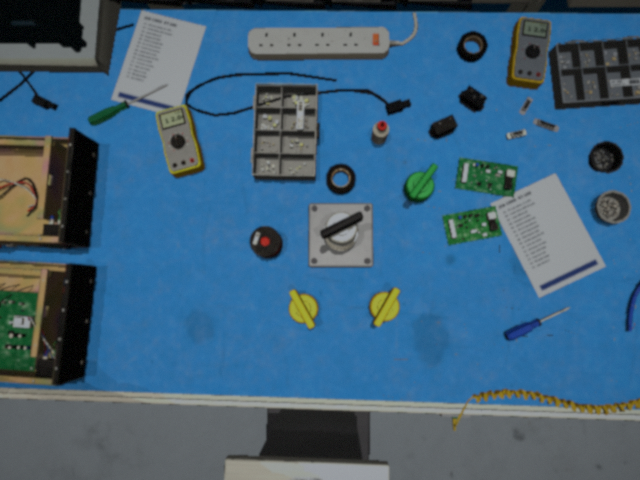

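The side view shows the nut (black bar on an aluminium hub) at about (331,235), on the blue reel and grey base. The top view has it at (341,225).

Top-view things that could be mistaken for it:
- **Black bar on silver hub over the grey plate**, (341,225): this fits the description, so it is my choice.
- **Green nut**, (420,185): excluded by colour.
- **Yellow nuts**, (303,310) and (384,306): excluded by colour.
- **Dark/red spool**, (265,242): a different shape.

```bash
cat > h.py <<'E'
import numpy as np,cv2
def cast(f,uv,z):
    K,T=f["K"],f["world_from_camera"]
    uv=np.atleast_2d(uv).astype(float)
    d=np.c_[(uv-K[:2,2])/K[0,0],np.ones(len(uv))]@T[:3,:3].T
    return T[:3,3]+d*((z-T[2,3])/d[:,2])[:,None]
def big(m):
    n,l,s,c=cv2.connectedComponentsWithStats(m.astype(np.uint8)); i=1+np.argmax(s[1:,4]); return l==i
def bar(f,box,z,thr=60):
    u0,v0,u1,v1=box
    m=np.zeros((480,640),bool); m[v0:v1,u0:u1]=f["frame"][v0:v1,u0:u1].max(2)<thr
    m=big(m); v,u=np.nonzero(m)
    p=cast(f,np.c_[u,v],z)[:,:2]
    (c,s,a)=cv2.minAreaRect((p*1000).astype(np.float32))
    w=np.linalg.eigh(np.cov(p.T))[1][:,1]
    return m,np.array(c),s,np.degrees(np.arctan2(w[1],w[0]))
E
python3 - <<'E'
from h import *
f=dict(np.load("top.npz"))
m,c,s,a=bar(f,(305,200,375,270),.153)
print("bar",c,s,a,m.sum())
d=f["depth"]; print("bar depth z", d[m].min(), np.median(d[m]))
# plate
hsv=cv2.cvtColor(f["frame"],cv2.COLOR_RGB2HSV)
g=np.zeros((480,640),bool); g[195:275,295:380]=hsv[195:275,295:380,1]<90
g=big(g);v,u=np.nonzero(g);p=cast(f,np.c_[u,v],.014)[:,:2]
print("plate",cv2.minAreaRect((p*1000).astype(np.float32)))
cr=f["frame"][190:280,295:385,::-1].copy(); cr=cv2.resize(cr,None,fx=6,fy=6,interpolation=cv2.INTER_CUBIC)
cv2.imwrite("pics/crop0.png",cr)
E
```

```text
bar [591.39257812 -57.01821518] (16.186023712158203, 76.73248291015625) 118.41456163342441 379
bar depth z 0.8094276 0.8141023
plate ((594.1015625, -56.17023468017578), (127.44540405273438, 128.20126342773438), 1.3652492761611938)
```

View pics/crop0.png

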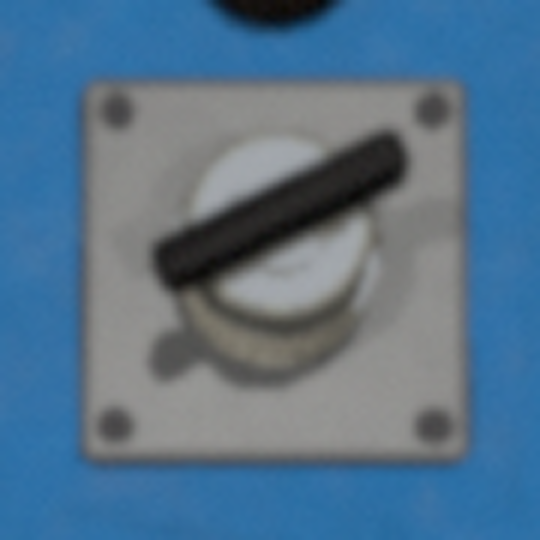

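The crop shows the black bar across the silver hub, centred on the grey plate at crop (280,210). It is the right nut. Next I check heights along the transit corridor.

```bash
python3 - <<'E'
from h import *
for n in ["top","side"]:
    f=dict(np.load(n+".npz"));v,u=np.mgrid[:480,:640];d=f["depth"];K=f["K"];T=f["world_from_camera"]
    P=np.stack([(u-K[0,2])/K[0,0]*d,(v-K[1,2])/K[1,1]*d,d],-1)@T[:3,:3].T+T[:3,3]
    P=P[d>0]
    a=np.array([.243,.63]);b=np.array([.592,-.057])
    for t in np.linspace(0,1,9):
        q=a+(b-a)*t; k=np.hypot(*(P[:,:2]-q).T)<.09
        print(n,q.round(2),k.sum(),P[k,2].max().round(3) if k.any() else None)
E
```

```text
top [0.24 0.63] 684 0.057
top [0.29 0.54] 3581 0.102
top [0.33 0.46] 7269 0.103
top [0.37 0.37] 7834 0.102
top [0.42 0.29] 6264 0.006
top [0.46 0.2 ] 6222 0.007
top [0.5  0.11] 6213 0.073
top [0.55 0.03] 6456 0.157
top [ 0.59 -0.06] 6147 0.157
side [0.24 0.63] 0 None
side [0.29 0.54] 0 None
side [0.33 0.46] 0 None
side [0.37 0.37] 1552 0.003
side [0.42 0.29] 9313 0.003
side [0.46 0.2 ] 9624 0.003
side [0.5  0.11] 7847 0.072
side [0.55 0.03] 6539 0.153
side [ 0.59 -0.06] 4843 0.153
```

Everything on the way is well below 0.23 m, so I transit at the current height.

Emit:
{"fn": "arm_command", "kwargs": {
  "rows": [
    {"fingers": 1,"x": -0.0285,"y": -0.0255},
    {"fingers": 1,"x": -0.0285,"y": -0.0255},
    {"fingers": 1,"x": -0.0285,"y": -0.0255},
    {"fingers": 1,"x": -0.0285,"y": -0.0255},
    {"fingers": 1,"x": -0.0285,"y": -0.0255},
    {"fingers": 1,"x": -0.0285,"y": -0.0255},
    {"fingers": 1,"x": -0.0285,"y": -0.0255},
    {"fingers": 1,"x": -0.0285,"y": -0.0255},
    {"fingers": 1,"x": -0.0285,"y": -0.0255},
    {"fingers": 1,"x": -0.0285,"y": -0.0255}
  ]
}}

```text
validation failed for argument at $.ro...
```

Emit:
{"fn": "arm_command", "kwargs": {
  "rows": [
    {"fingers": 1,"x": -0.0285,"y": -0.0255},
    {"fingers": 1,"x": -0.0285,"y": -0.0255},
    {"fingers": 1,"x": -0.0285,"y": -0.0255},
    {"fingers": 1,"x": -0.0285,"y": -0.0255},
    {"fingers": 1,"x": -0.0285,"y": -0.0255},
    {"fingers": 1,"x": -0.0285,"y": -0.0255},
    {"fingers": 1,"x": -0.0285,"y": -0.0255},
    {"fingers": 1,"x": -0.0285,"y": -0.0255},
    {"fingers": 1,"x": -0.0285,"y": -0.0255}
  ]
}}

```text
validation failed for argument at $.ro...
```

Emit:
{"fn": "arm_command", "kwargs": {
  "rows": [
    {"az": 6.7},
    {"az": 6.7},
    {"az": 6.7},
    {"az": 6.7},
    {"az": 6.7},
    {"az": 6.7},
    {"az": 0},
    {"az": 0}
  ]
}}

```text
validation failed for argument at $.ro...
```

```bash
cat > st.py <<'E'
from bench import r
import numpy as np
from scipy.spatial.transform import Rotation as R
def st():
    o=r.get_obs();M=R.from_rotvec(o["orientation"]).as_matrix()
    print("t%.2f"%o["clock"],"tcp",o["tcp_pos"].round(4),"yang %.1f"%np.degrees(np.arctan2(M[1,1],M[0,1])),"z",M[:,2].round(3),"F",o["contact_force"].round(1),"M",o["moment"].round(2),"w%.4f g%.0f"%(o["grip_width"],o["gripper_force"]),"j",o["joints"].round(2))
    return o,M
if __name__=="__main__": st()
E
python3 - <<'E'
from st import *
from h import *
st()
f=r.grab_frame("wrist");print(f["K"].tolist(),f["world_from_camera"].round(3).tolist())
np.savez("wrist.npz",**f)
cv2.imwrite("pics/w1.png",f["frame"][:,:,::-1])
E
```

```text
t0.10 tcp [0.2432 0.6291 0.2494] yang 68.9 z [-0.    -0.002 -1.   ] F [0.6 0.2 0.4] M [-0.03 -0.03  0.05] w0.0854 g0 j [-1.31  0.48  0.02  1.56 -0.01  1.11 -0.08]
[[371.64829954431775, 0.0, 323.3930156970141], [0.0, 371.64829954431775, 242.22007435030525], [0.0, 0.0, 1.0]] [[0.36, 0.884, 0.299, 0.166], [0.933, -0.341, -0.117, 0.659], [-0.002, 0.321, -0.947, 0.373], [0.0, 0.0, 0.0, 1.0]]
```

View pics/w1.png

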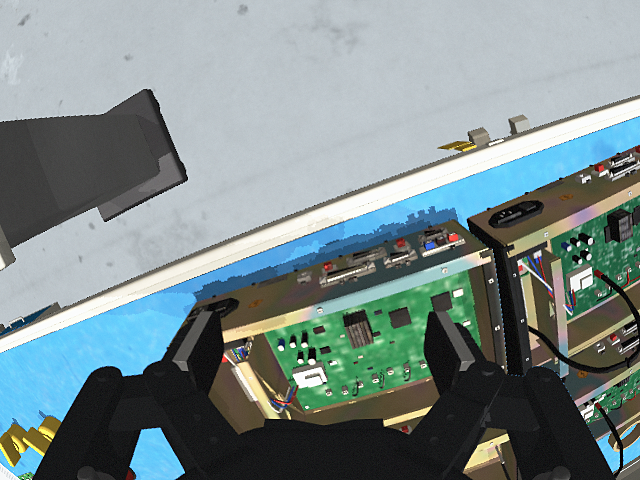

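The wrist image shows the open gripper still over the instrument boxes, with the finger pads at about (200,340) and (445,340). The moves were refused, probably because every row needs all its keys.

Emit:
{"fn": "arm_command", "kwargs": {
  "rows": [
    {"fingers": 1,"x": -0.0285,"y": -0.0255,"z": 0,"ax": 0,"ay": 0,"az": 0},
    {"fingers": 1,"x": -0.0285,"y": -0.0255,"z": 0,"ax": 0,"ay": 0,"az": 0},
    {"fingers": 1,"x": -0.0285,"y": -0.0255,"z": 0,"ax": 0,"ay": 0,"az": 0},
    {"fingers": 1,"x": -0.0285,"y": -0.0255,"z": 0,"ax": 0,"ay": 0,"az": 0},
    {"fingers": 1,"x": -0.0285,"y": -0.0255,"z": 0,"ax": 0,"ay": 0,"az": 0},
    {"fingers": 1,"x": -0.0285,"y": -0.0255,"z": 0,"ax": 0,"ay": 0,"az": 0},
    {"fingers": 1,"x": -0.0285,"y": -0.0255,"z": 0,"ax": 0,"ay": 0,"az": 0},
    {"fingers": 1,"x": -0.0285,"y": -0.0255,"z": 0,"ax": 0,"ay": 0,"az": 0},
    {"fingers": 1,"x": -0.0285,"y": -0.0255,"z": 0,"ax": 0,"ay": 0,"az": 0},
    {"fingers": 1,"x": -0.0285,"y": -0.0255,"z": 0,"ax": 0,"ay": 0,"az": 0}
  ]
}}

```text
clock: 0.98
tcp_pos: [0.4176, 0.2872, 0.2503]
orientation: [-0.576, -3.088, -0.0]
contact_force: [1.2, -1.2, 0.2]
grip_width: 0.0853
gripper_force: 0.0
```

Emit:
{"fn": "arm_command", "kwargs": {
  "rows": [
    {"fingers": 1,"x": -0.0285,"y": -0.0255,"z": 0,"ax": 0,"ay": 0,"az": 0},
    {"fingers": 1,"x": -0.0285,"y": -0.0255,"z": 0,"ax": 0,"ay": 0,"az": 0},
    {"fingers": 1,"x": -0.0285,"y": -0.0255,"z": 0,"ax": 0,"ay": 0,"az": 0},
    {"fingers": 1,"x": -0.0285,"y": -0.0255,"z": 0,"ax": 0,"ay": 0,"az": 0},
    {"fingers": 1,"x": -0.0285,"y": -0.0255,"z": 0,"ax": 0,"ay": 0,"az": 0},
    {"fingers": 1,"x": -0.0285,"y": -0.0255,"z": 0,"ax": 0,"ay": 0,"az": 0},
    {"fingers": 1,"x": -0.0285,"y": -0.0255,"z": 0,"ax": 0,"ay": 0,"az": 0},
    {"fingers": 1,"x": -0.0285,"y": -0.0255,"z": 0,"ax": 0,"ay": 0,"az": 0},
    {"fingers": 1,"x": -0.0285,"y": -0.0255,"z": 0,"ax": 0,"ay": 0,"az": 0},
    {"fingers": 1,"x": -0.0285,"y": -0.0255,"z": 0,"ax": 0,"ay": 0,"az": 0}
  ]
}}

```text
clock: 1.82
tcp_pos: [0.5915, -0.0533, 0.2502]
orientation: [-0.576, -3.088, -0.0]
contact_force: [0.5, 0.9, -0.1]
grip_width: 0.0853
gripper_force: 0.0
```

Emit:
{"fn": "arm_command", "kwargs": {
  "rows": [
    {"fingers": 1,"x": 0,"y": 0,"z": 0,"ax": 0,"ay": 0,"az": 6.7},
    {"fingers": 1,"x": 0,"y": 0,"z": 0,"ax": 0,"ay": 0,"az": 6.7},
    {"fingers": 1,"x": 0,"y": 0,"z": 0,"ax": 0,"ay": 0,"az": 6.7},
    {"fingers": 1,"x": 0,"y": 0,"z": 0,"ax": 0,"ay": 0,"az": 6.7},
    {"fingers": 1,"x": 0,"y": 0,"z": 0,"ax": 0,"ay": 0,"az": 6.7},
    {"fingers": 1,"x": 0,"y": 0,"z": 0,"ax": 0,"ay": 0,"az": 6.7},
    {"fingers": 1,"x": 0,"y": 0,"z": 0,"ax": 0,"ay": 0,"az": 0},
    {"fingers": 1,"x": 0,"y": 0,"z": 0,"ax": 0,"ay": 0,"az": 0}
  ]
}}

```text
clock: 2.48
tcp_pos: [0.591, -0.0514, 0.25]
orientation: [-1.597, -2.705, 0.001]
contact_force: [-0.4, 0.4, -0.5]
grip_width: 0.0855
gripper_force: 0.0
```

```bash
python3 - <<'E'
from st import *
from h import *
o,M=st()
f=r.grab_frame("wrist")
np.savez("wrist.npz",**f)
cv2.imwrite("pics/w2.png",f["frame"][:,:,::-1])
E
```

```text
t2.48 tcp [ 0.591  -0.0514  0.25  ] yang 28.9 z [-0.001 -0.    -1.   ] F [-0.4  0.4 -0.5] M [-0.01 -0.01 -0.01] w0.0855 g0 j [-0.42  0.37  0.51  1.78 -0.21  1.04  0.68]
```

View pics/w2.png

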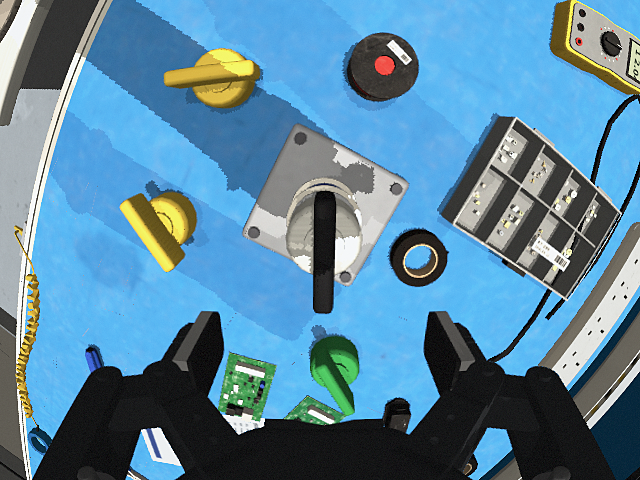

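The wrist view shows the black bar from (324,192) to (323,312), upright in the picture and centred between the pads. I'll measure it using the fisheye model.

```bash
python3 - <<'E'
from h import *
f=dict(np.load("wrist.npz"))
m=np.zeros((480,640),bool); b=f["frame"][180:330,290:365].max(2)<60; m[180:330,290:365]=b; m=big(m)
v,u=np.nonzero(m); print(u.min(),u.max(),v.min(),v.max(),m.sum())
K,T=f["K"],f["world_from_camera"]
d=np.c_[u-K[0,2],v-K[1,2]]/K[0,0];th=np.hypot(*d.T)
ray=np.c_[d*(np.sin(th)/th)[:,None],np.cos(th)]@T[:3,:3].T
p=T[:3,3]+ray*((.153-T[2,3])/ray[:,2])[:,None];p=p[:,:2]
print(T[:3,3],cv2.minAreaRect((p*1000).astype(np.float32)))
w=np.linalg.eigh(np.cov(p.T))[1][:,1];print(np.degrees(np.arctan2(w[1],w[0])))
# ends along bar, midpoint across per station
w=w*np.sign(w[1]);n=np.array([-w[1],w[0]]);c=p.mean(0);s=(p-c)@w;t=(p-c)@n
for k in np.arange(-.04,.045,.01):
    q=abs(s-k)<.003
    if q.any(): print(round(k,3),t[q].min().round(4),t[q].max().round(4))
print(c, w,n)
E
```

```text
313 335 191 313 2513
[0.55129325 0.02094531 0.37341245] ((591.7954711914062, -52.15839767456055), (13.328716278076172, 83.23334503173828), 27.63797950744629)
117.61832658835267
-0.04 -0.0064 0.0063
-0.03 -0.0063 0.0064
-0.02 -0.0065 0.0065
-0.01 -0.0063 0.006
0.0 -0.0066 0.0061
0.01 -0.0063 0.0063
0.02 -0.0066 0.0064
0.03 -0.0063 0.0066
0.04 -0.0048 0.0055
[ 0.59047674 -0.04985161] [-0.46357947  0.88605534] [-0.88605534 -0.46357947]
```

Wrist and top views agree to within 4 mm on the axis: about (0.5925, -0.0545), with the bar at about 118°. I descend and close.

Emit:
{"fn": "arm_command", "kwargs": {
  "rows": [
    {"fingers": 1,"x": -0.0034,"y": 0,"z": 0.02,"ax": 0,"ay": 0,"az": 0.8},
    {"fingers": 1,"x": 0,"y": 0,"z": 0.025,"ax": 0,"ay": 0,"az": 0},
    {"fingers": 1,"x": 0,"y": 0,"z": 0.025,"ax": 0,"ay": 0,"az": 0},
    {"fingers": 1,"x": 0,"y": 0,"z": 0.02,"ax": 0,"ay": 0,"az": 0},
    {"fingers": 1,"x": 0,"y": 0,"z": 0.013,"ax": 0,"ay": 0,"az": 0},
    {"fingers": 1,"x": 0,"y": 0,"z": 0.006,"ax": 0,"ay": 0,"az": 0},
    {"fingers": 1,"x": 0,"y": 0,"z": 0,"ax": 0,"ay": 0,"az": 0}
  ]
}}

```text
clock: 3.12
tcp_pos: [0.5922, -0.0546, 0.1403]
orientation: [-1.619, -2.69, 0.002]
contact_force: [-0.4, -0.5, 0.4]
grip_width: 0.0855
gripper_force: 0.0
```

Emit:
{"fn": "arm_command", "kwargs": {
  "rows": [
    {"fingers": -1,"x": 0,"y": 0,"z": 0,"ax": 0,"ay": 0,"az": 0},
    {"fingers": -1,"x": 0,"y": 0,"z": 0,"ax": 0,"ay": 0,"az": 0},
    {"fingers": -1,"x": 0,"y": 0,"z": 0,"ax": 0,"ay": 0,"az": 0},
    {"fingers": -1,"x": 0,"y": 0,"z": 0,"ax": 0,"ay": 0,"az": 0},
    {"fingers": -1,"x": 0,"y": 0,"z": 0,"ax": 0,"ay": 0,"az": 0},
    {"fingers": -1,"x": 0,"y": 0,"z": 0,"ax": 0,"ay": 0,"az": 0},
    {"fingers": -1,"x": 0,"y": 0,"z": 0,"ax": 0,"ay": 0,"az": 0},
    {"fingers": -1,"x": 0,"y": 0,"z": 0,"ax": 0,"ay": 0,"az": 0}
  ],
  "grip_force": 25
}}

```text
clock: 3.78
tcp_pos: [0.593, -0.0545, 0.1417]
orientation: [1.621, 2.691, 0.001]
contact_force: [-1.5, 0.4, 4.9]
grip_width: 0.0137
gripper_force: 28.1
```

```bash
python3 st.py
```

```text
t3.78 tcp [ 0.593  -0.0545  0.1417] yang 27.9 z [ 0.  0. -1.] F [-1.5  0.4  4.9] M [0.09 0.27 0.02] w0.0137 g28 j [-0.36  0.51  0.46  1.87 -0.3   0.83  0.74]
```

The grip holds on the bar (13.7 mm). Now I turn backward, which is negative az, in steps while watching the force.

Emit:
{"fn": "arm_command", "kwargs": {
  "rows": [
    {"fingers": -1,"x": 0,"y": 0,"z": 0,"ax": 0,"ay": 0,"az": -4},
    {"fingers": -1,"x": 0,"y": 0,"z": 0,"ax": 0,"ay": 0,"az": -4},
    {"fingers": -1,"x": 0,"y": 0,"z": 0,"ax": 0,"ay": 0,"az": -4},
    {"fingers": -1,"x": 0,"y": 0,"z": 0,"ax": 0,"ay": 0,"az": -4},
    {"fingers": -1,"x": 0,"y": 0,"z": 0,"ax": 0,"ay": 0,"az": -4},
    {"fingers": -1,"x": 0,"y": 0,"z": 0,"ax": 0,"ay": 0,"az": -4},
    {"fingers": -1,"x": 0,"y": 0,"z": 0,"ax": 0,"ay": 0,"az": -4}
  ]
}}

```text
clock: 4.37
tcp_pos: [0.5934, -0.0546, 0.1418]
orientation: [0.917, 3.004, 0.001]
contact_force: [0.2, 0.6, 2.5]
grip_width: 0.0137
gripper_force: 28.0
```

```bash
python3 st.py
```

```text
t4.37 tcp [ 0.5934 -0.0546  0.1418] yang 56.1 z [ 0.001 -0.    -1.   ] F [0.2 0.6 2.5] M [ 0.   -0.04  0.01] w0.0137 g28 j [-0.27  0.49  0.34  1.87 -0.21  0.82  1.16]
```

Emit:
{"fn": "arm_command", "kwargs": {
  "rows": [
    {"fingers": -1,"x": 0,"y": 0,"z": 0.001,"ax": 0,"ay": 0,"az": -2},
    {"fingers": -1,"x": 0,"y": 0,"z": 0.001,"ax": 0,"ay": 0,"az": -2},
    {"fingers": -1,"x": 0,"y": 0,"z": 0,"ax": 0,"ay": 0,"az": -2},
    {"fingers": -1,"x": 0,"y": 0,"z": 0,"ax": 0,"ay": 0,"az": -2}
  ]
}}

```text
clock: 4.7
tcp_pos: [0.5941, -0.0547, 0.1415]
orientation: [0.708, 3.058, 0.002]
contact_force: [-3.2, 0.7, 16.4]
grip_width: 0.0137
gripper_force: 29.9
```

```bash
python3 st.py
```

```text
t4.70 tcp [ 0.5941 -0.0547  0.1415] yang 63.9 z [ 0.003  0.001 -1.   ] F [-3.2  0.7 16.4] M [ 0.21  0.91 -0.24] w0.0137 g30 j [-0.24  0.48  0.3   1.86 -0.19  0.82  1.27]
```

Emit:
{"fn": "arm_command", "kwargs": {
  "rows": [
    {"fingers": -1,"x": 0,"y": 0,"z": 0,"ax": 0,"ay": 0,"az": -2},
    {"fingers": -1,"x": 0,"y": 0,"z": 0,"ax": 0,"ay": 0,"az": -2},
    {"fingers": -1,"x": 0,"y": 0,"z": 0,"ax": 0,"ay": 0,"az": -2},
    {"fingers": -1,"x": 0,"y": 0,"z": 0,"ax": 0,"ay": 0,"az": -2}
  ]
}}

```text
clock: 5.03
tcp_pos: [0.5938, -0.0546, 0.1414]
orientation: [0.493, 3.1, 0.002]
contact_force: [-3.4, 0.3, 15.1]
grip_width: 0.0138
gripper_force: 29.7
```

Emit:
{"fn": "arm_command", "kwargs": {
  "rows": [
    {"fingers": -1,"x": 0,"y": 0,"z": 0,"ax": 0,"ay": 0,"az": -2},
    {"fingers": -1,"x": 0,"y": 0,"z": 0,"ax": 0,"ay": 0,"az": -2},
    {"fingers": -1,"x": 0,"y": 0,"z": 0,"ax": 0,"ay": 0,"az": -2},
    {"fingers": -1,"x": 0,"y": 0,"z": 0,"ax": 0,"ay": 0,"az": -2}
  ]
}}

```text
clock: 5.37
tcp_pos: [0.5935, -0.0543, 0.1408]
orientation: [0.275, 3.128, 0.002]
contact_force: [-3.1, 0.7, 10.9]
grip_width: 0.0129
gripper_force: 29.2
```

```bash
python3 st.py
```

```text
t5.37 tcp [ 0.5935 -0.0543  0.1408] yang 79.9 z [ 0.002  0.001 -1.   ] F [-3.1  0.7 10.9] M [ 0.32  0.81 -0.21] w0.0129 g29 j [-0.19  0.48  0.23  1.86 -0.15  0.82  1.51]
```

The opening changed slightly, so I look.

```bash
python3 - <<'E'
from st import *
from h import *
f=r.grab_frame("side")
cv2.imwrite("pics/s2.png",cv2.resize(f["frame"][180:310,250:410,::-1],None,fx=4,fy=4,interpolation=cv2.INTER_CUBIC))
E
```

```text
(no output)
```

View pics/s2.png

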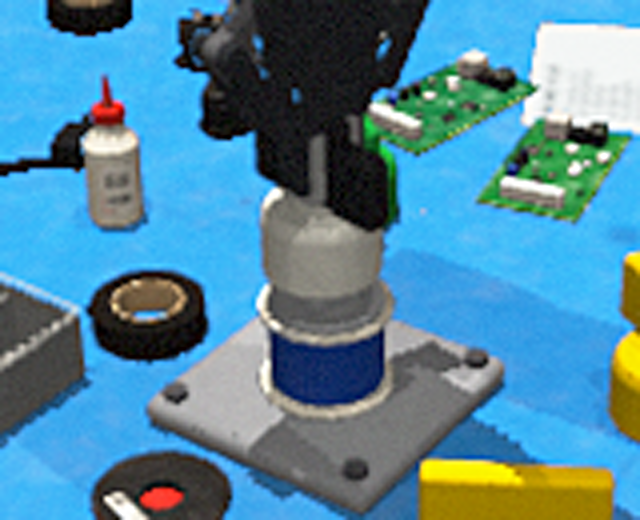

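The side crop shows the nut still up: a grey spindle gap of about 17 mm at crop (320,305) between hub and washer. I continue.

Emit:
{"fn": "arm_command", "kwargs": {
  "rows": [
    {"fingers": -1,"x": 0,"y": 0,"z": 0,"ax": 0,"ay": 0,"az": -2},
    {"fingers": -1,"x": 0,"y": 0,"z": 0,"ax": 0,"ay": 0,"az": -2},
    {"fingers": -1,"x": 0,"y": 0,"z": 0,"ax": 0,"ay": 0,"az": 0}
  ]
}}

```text
clock: 5.67
tcp_pos: [0.5931, -0.0546, 0.1399]
orientation: [0.165, 3.136, 0.0]
contact_force: [-0.8, -1.4, -1.9]
grip_width: 0.0139
gripper_force: 27.4
```

```bash
python3 st.py
```

```text
t5.67 tcp [ 0.5931 -0.0546  0.1399] yang 84.0 z [ 0.001  0.    -1.   ] F [-0.8 -1.4 -1.9] M [-0.24  0.06 -0.04] w0.0139 g27 j [-0.18  0.48  0.21  1.86 -0.13  0.82  1.57]
```

The force has gone and z has fallen, so the nut has reached the drop. I follow it down.

Emit:
{"fn": "arm_command", "kwargs": {
  "rows": [
    {"fingers": -1,"x": 0,"y": 0,"z": 0.002,"ax": 0,"ay": 0,"az": -1},
    {"fingers": -1,"x": 0,"y": 0,"z": 0.002,"ax": 0,"ay": 0,"az": -1},
    {"fingers": -1,"x": 0,"y": 0,"z": 0.002,"ax": 0,"ay": 0,"az": 0}
  ]
}}

```text
clock: 5.92
tcp_pos: [0.5922, -0.0545, 0.1324]
orientation: [-0.111, -3.138, 0.0]
contact_force: [-0.2, -0.1, -2.3]
grip_width: 0.0137
gripper_force: 27.3
```

```bash
python3 st.py
```

```text
t5.92 tcp [ 0.5922 -0.0545  0.1324] yang 85.9 z [-0.001  0.    -1.   ] F [-0.2 -0.1 -2.3] M [ 0.03 -0.01 -0.03] w0.0137 g27 j [-0.17  0.49  0.2   1.86 -0.13  0.8   1.6 ]
```

Emit:
{"fn": "arm_command", "kwargs": {
  "rows": [
    {"fingers": -1,"x": 0,"y": 0,"z": 0.0015,"ax": 0,"ay": 0,"az": 0},
    {"fingers": -1,"x": 0,"y": 0,"z": 0.0015,"ax": 0,"ay": 0,"az": 0},
    {"fingers": -1,"x": 0,"y": 0,"z": 0.001,"ax": 0,"ay": 0,"az": 0},
    {"fingers": -1,"x": 0,"y": 0,"z": 0,"ax": 0,"ay": 0,"az": 0}
  ]
}}

```text
clock: 6.25
tcp_pos: [0.5925, -0.0545, 0.1297]
orientation: [-0.114, -3.139, -0.0]
contact_force: [-2.5, -0.3, 4.2]
grip_width: 0.0137
gripper_force: 28.4
```

```bash
python3 st.py
```

```text
t6.25 tcp [ 0.5925 -0.0545  0.1297] yang 85.9 z [-0.001  0.    -1.   ] F [-2.5 -0.3  4.2] M [0.12 0.7  0.  ] w0.0137 g28 j [-0.17  0.49  0.2   1.87 -0.13  0.8   1.6 ]
```

It has dropped 12 mm and is seated at the thread start. Now forward: level first, then following the thread down at 0.1 mm per degree.

Emit:
{"fn": "arm_command", "kwargs": {
  "rows": [
    {"fingers": -1,"x": 0,"y": 0,"z": 0,"ax": 0,"ay": 0,"az": 3},
    {"fingers": -1,"x": 0,"y": 0,"z": 0,"ax": 0,"ay": 0,"az": 3},
    {"fingers": -1,"x": 0,"y": 0,"z": 0,"ax": 0,"ay": 0,"az": 3},
    {"fingers": -1,"x": 0,"y": 0,"z": 0,"ax": 0,"ay": 0,"az": 3},
    {"fingers": -1,"x": 0,"y": 0,"z": 0.0002,"ax": 0,"ay": 0,"az": 3},
    {"fingers": -1,"x": 0,"y": 0,"z": 0.0003,"ax": 0,"ay": 0,"az": 3},
    {"fingers": -1,"x": 0,"y": 0,"z": 0.0003,"ax": 0,"ay": 0,"az": 3}
  ],
  "grip_force": 50
}}

```text
clock: 6.83
tcp_pos: [0.5935, -0.0543, 0.1289]
orientation: [0.687, 3.064, 0.001]
contact_force: [-0.1, 0.2, 0.5]
grip_width: 0.0134
gripper_force: 52.0
```

```bash
python3 st.py
```

```text
t6.83 tcp [ 0.5935 -0.0543  0.1289] yang 64.7 z [ 0.001  0.    -1.   ] F [-0.1  0.2  0.5] M [ 0.13 -0.06  0.05] w0.0134 g52 j [-0.24  0.5   0.29  1.87 -0.2   0.8   1.29]
```

Emit:
{"fn": "arm_command", "kwargs": {
  "rows": [
    {"fingers": -1,"x": 0,"y": 0,"z": 0.0003,"ax": 0,"ay": 0,"az": 3},
    {"fingers": -1,"x": 0,"y": 0,"z": 0.0003,"ax": 0,"ay": 0,"az": 3},
    {"fingers": -1,"x": 0,"y": 0,"z": 0.0003,"ax": 0,"ay": 0,"az": 3},
    {"fingers": -1,"x": 0,"y": 0,"z": 0.0003,"ax": 0,"ay": 0,"az": 3},
    {"fingers": -1,"x": 0,"y": 0,"z": 0.0003,"ax": 0,"ay": 0,"az": 3},
    {"fingers": -1,"x": 0,"y": 0,"z": 0.0003,"ax": 0,"ay": 0,"az": 3},
    {"fingers": -1,"x": 0,"y": 0,"z": 0,"ax": 0,"ay": 0,"az": 0}
  ]
}}

```text
clock: 7.42
tcp_pos: [0.5935, -0.0544, 0.127]
orientation: [1.157, 2.919, 0.001]
contact_force: [0.4, -0.2, 1.7]
grip_width: 0.0134
gripper_force: 52.1
```

```bash
python3 st.py
```

```text
t7.42 tcp [ 0.5935 -0.0544  0.127 ] yang 46.8 z [ 0.001 -0.    -1.   ] F [ 0.4 -0.2  1.7] M [-0.01 -0.15  0.01] w0.0134 g52 j [-0.3   0.51  0.37  1.88 -0.25  0.8   1.03]
```

Emit:
{"fn": "arm_command", "kwargs": {
  "rows": [
    {"fingers": -1,"x": 0,"y": 0,"z": 0.0003,"ax": 0,"ay": 0,"az": 3},
    {"fingers": -1,"x": 0,"y": 0,"z": 0.0003,"ax": 0,"ay": 0,"az": 3},
    {"fingers": -1,"x": 0,"y": 0,"z": 0.0003,"ax": 0,"ay": 0,"az": 3},
    {"fingers": -1,"x": 0,"y": 0,"z": 0.0003,"ax": 0,"ay": 0,"az": 3},
    {"fingers": -1,"x": 0,"y": 0,"z": 0.0003,"ax": 0,"ay": 0,"az": 3},
    {"fingers": -1,"x": 0,"y": 0,"z": 0.0003,"ax": 0,"ay": 0,"az": 3},
    {"fingers": -1,"x": 0,"y": 0,"z": 0.0002,"ax": 0,"ay": 0,"az": 2},
    {"fingers": -1,"x": 0,"y": 0,"z": 0,"ax": 0,"ay": 0,"az": 0}
  ]
}}

```text
clock: 8.08
tcp_pos: [0.5933, -0.0544, 0.1249]
orientation: [1.643, 2.677, 0.001]
contact_force: [1.5, -0.2, 1.8]
grip_width: 0.0133
gripper_force: 52.2
```

```bash
python3 st.py
```

```text
t8.08 tcp [ 0.5933 -0.0544  0.1249] yang 26.9 z [ 0.001 -0.    -1.   ] F [ 1.5 -0.2  1.8] M [ 0.05 -0.17 -0.01] w0.0133 g52 j [-0.36  0.53  0.46  1.88 -0.32  0.8   0.74]
```

Nearly home. I turn in 2° steps until the stop.

Emit:
{"fn": "arm_command", "kwargs": {
  "rows": [
    {"fingers": -1,"x": 0,"y": 0,"z": 0.0002,"ax": 0,"ay": 0,"az": 2},
    {"fingers": -1,"x": 0,"y": 0,"z": 0.0001,"ax": 0,"ay": 0,"az": 2},
    {"fingers": -1,"x": 0,"y": 0,"z": 0,"ax": 0,"ay": 0,"az": 1},
    {"fingers": -1,"x": 0,"y": 0,"z": 0,"ax": 0,"ay": 0,"az": 0}
  ]
}}

```text
clock: 8.42
tcp_pos: [0.5937, -0.0545, 0.1249]
orientation: [1.757, 2.602, 0.002]
contact_force: [1.3, 0.3, 1.9]
grip_width: 0.013
gripper_force: 52.2
```

```bash
python3 st.py
```

```text
t8.42 tcp [ 0.5937 -0.0545  0.1249] yang 21.9 z [ 0.002 -0.    -1.   ] F [1.3 0.3 1.9] M [ 0.02 -0.43  0.07] w0.0130 g52 j [-0.38  0.54  0.48  1.88 -0.34  0.8   0.67]
```

The foot is flush, since z no longer falls. I open and rise.

Emit:
{"fn": "arm_command", "kwargs": {
  "rows": [
    {"fingers": 1,"x": 0,"y": 0,"z": 0,"ax": 0,"ay": 0,"az": 0},
    {"fingers": 1,"x": 0,"y": 0,"z": 0,"ax": 0,"ay": 0,"az": 0},
    {"fingers": 1,"x": 0,"y": 0,"z": 0,"ax": 0,"ay": 0,"az": 0},
    {"fingers": 1,"x": 0,"y": 0,"z": 0,"ax": 0,"ay": 0,"az": 0},
    {"fingers": 1,"x": 0,"y": 0,"z": 0,"ax": 0,"ay": 0,"az": 0},
    {"fingers": 1,"x": 0,"y": 0,"z": 0,"ax": 0,"ay": 0,"az": 0}
  ]
}}

```text
clock: 8.92
tcp_pos: [0.5926, -0.0546, 0.1243]
orientation: [-1.759, -2.602, 0.0]
contact_force: [-0.7, 0.0, -0.1]
grip_width: 0.0839
gripper_force: 0.0
```

Emit:
{"fn": "arm_command", "kwargs": {
  "rows": [
    {"fingers": 1,"x": 0,"y": 0,"z": -0.015,"ax": 0,"ay": 0,"az": 0},
    {"fingers": 1,"x": 0,"y": 0,"z": -0.03,"ax": 0,"ay": 0,"az": 0},
    {"fingers": 1,"x": 0,"y": 0,"z": -0.04,"ax": 0,"ay": 0,"az": 0},
    {"fingers": 1,"x": 0,"y": 0,"z": -0.03,"ax": 0,"ay": 0,"az": 0},
    {"fingers": 1,"x": 0,"y": 0,"z": 0,"ax": 0,"ay": 0,"az": 0},
    {"fingers": 1,"x": 0,"y": 0,"z": 0,"ax": 0,"ay": 0,"az": 0}
  ]
}}

```text
clock: 9.42
tcp_pos: [0.5939, -0.0547, 0.2413]
orientation: [1.758, 2.6, 0.004]
contact_force: [0.3, -0.3, -1.1]
grip_width: 0.0854
gripper_force: 0.0
```

```bash
python3 - <<'E'
from st import *
from h import *
st()
f=r.grab_frame("side");g=r.grab_frame("wrist")
a=cv2.resize(f["frame"][190:310,270:390,::-1],(400,400),interpolation=cv2.INTER_CUBIC)
b=cv2.resize(g["frame"][100:340,200:440,::-1],(400,400))
cv2.imwrite("pics/end.png",np.hstack([a,b]))
m=np.zeros((480,640),bool); m[150:330,270:385]=g["frame"][150:330,270:385].max(2)<60; m=big(m)
v,u=np.nonzero(m);K,T=g["K"],g["world_from_camera"]
d=np.c_[u-K[0,2],v-K[1,2]]/K[0,0];th=np.hypot(*d.T)
ray=np.c_[d*(np.sin(th)/th)[:,None],np.cos(th)]@T[:3,:3].T
p=(T[:3,3]+ray*((.136-T[2,3])/ray[:,2])[:,None])[:,:2]
w=np.linalg.eigh(np.cov(p.T))[1][:,1];print(cv2.minAreaRect((p*1000).astype(np.float32)),np.degrees(np.arctan2(w[1],w[0])))
D=g["depth"][v,u];k=D>0
z=(T[2,3]+ray[:,2]/np.cos(th)*D)[k];print("bar z",np.percentile(z,[50,95]))
E
```

```text
t9.42 tcp [ 0.5939 -0.0547  0.2413] yang 21.9 z [ 0.004  0.001 -1.   ] F [ 0.3 -0.3 -1.1] M [0.03 0.04 0.06] w0.0854 g0 j [-0.44  0.39  0.56  1.79 -0.24  1.02  0.59]
((592.6361083984375, -51.64811325073242), (13.400263786315918, 82.14739990234375), 21.811355590820312) 112.03982778207049
bar z [0.13529976 0.13661558]
```

View pics/end.png

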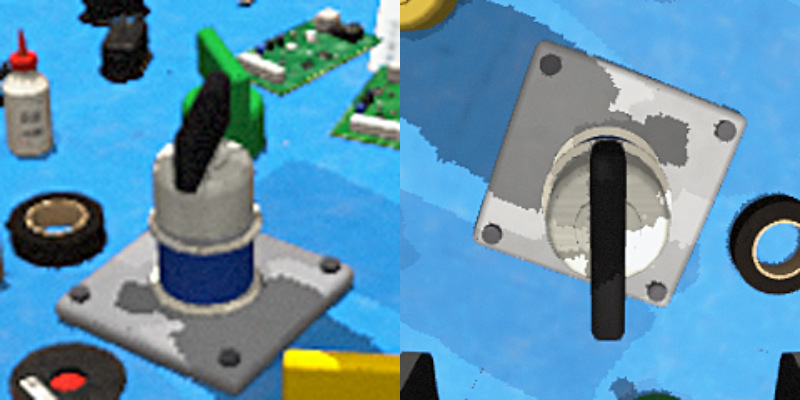

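The left half shows the hub sitting on the washer with no gap, at (205,235). The right half shows the bar upright in view and clear of the fingers. The bar top is at 0.136 m, which is its home height. I hand in.

```bash
python3 -c "
from bench import r
print(r.hand_in())"
```

```text
the job is handed in; nothing more can be done
None
```

The nut dropped into the thread start, was turned forward about 64° until its foot sat flush on the washer (bar top measured at 0.136 m, its home height), was let go, and the job is handed in; no verdict was returned.

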